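Slide the top well tray onto the bench warmer and cover it

TASK

Slide the top well tray sideways off its stack and across onto the deck of the warmer beside it, keeping it level and not lifting it, and leave it centred and square within the outline on the deck, with the two trays below left where they are. Then put the flat lid with the bar handle squarely on top of that tray and let go. Leave the tube rack, the bottle and the tip box alone.

Things in the scene. Friction and masses are not known exactly. Their poses are not given: they have to be found in the camera images.
- tray_top_c (a point): Centre (half-way up) of the top one of three stacked alike white plastic well trays: solid flat slabs 120 mm (x) by 100 mm (y) by 18 mm high, upright sides, shallow wells on top, about 220 g. Too wide to grip; slides when pushed on its side with 1 to 2 N. Its long (120 mm) sides face the warmer and away from it. Its underside starts 66 mm above the bench. z up.
- tray_mid_c (a point): Centre of the middle tray of the stack, same size and look, directly under the top tray (edges within a few mm); its top is 66 mm above the bench. It is only held by friction.
- tray_low_c (a point): Centre of the lowest tray, same size and look, underside 30 mm above the bench on the stand.
- stand: Fixed low aluminium stand under the stack, 130 mm (x) by 106 mm (y) by 30 mm high; origin at the centre of its foot, on the bench.
- deck (a point): Centre of the level metal deck on the fixed white bench warmer, 64 mm above the bench (2 mm below the top tray's underside), 150 mm (x) by 130 mm (y), no rim, nothing rises above it; a thin dark outline 125 by 105 mm marks its centre. The warmer is parallel to the stand, on its +y or -y side; trays to deck gap 10 to 30 mm. x points away from the control panel facing the robot, z up.
- lid_handle (a point): Middle of the bar handle of the flat lid, loose on the bench to one side: grey plastic plate 116 mm (x) by 96 mm (y) by 5 mm, about 200 g; black bar along x, 70 long, 12 wide (y), 12 high, on two posts 58 apart. The point is 36 mm above the lid's underside, over its centre (bar top 42 mm, 25 mm free under the bar); 45 mm above the tray's centre when the lid is on. Same after a half turn.
- tube_rack: Bystander: white rack full of capped tubes, 150 by 82 mm, 113 mm high, origin under its centre. It lies on the opposite side from the lid.
- bottle: Bystander: brown bottle, 64 mm across, 130 mm high, origin under its centre.
- tip_box: Bystander: closed pipette-tip box, 103 by 73 mm, 59 mm high, origin under its centre.
Not all that is in view belongs to the job. Leave any blue look-alike of the part that bears tray_top_c alone.

How it is judged (in metres and radians):
On the way, in this order (a step that is already met when the one before it is completed fails the run):
1. the top tray lies flat on the warmer's deck, centred within 15 mm each way and square within 0.15 rad (x of tray_top_c in the frame of deck between -0.015 and 0.015 m and y of tray_top_c in the frame of deck between -0.015 and 0.015 m and z of tray_top_c in the frame of deck between 0.006 and 0.012 m and angle between tray_top_c's own z axis and vertical below 0.05 rad and angle between the x axis of tray_top_c and the x axis of deck, either way round below 0.15 rad and distance of each of tray_mid_c, tray_low_c from where it was at the start of the episode below 0.01 m), for 0.2 s.
2. the lid lies flat on that tray (x of tray_top_c in the frame of deck between -0.015 and 0.015 m and y of tray_top_c in the frame of deck between -0.015 and 0.015 m and z of tray_top_c in the frame of deck between 0.006 and 0.012 m and angle between tray_top_c's own z axis and vertical below 0.05 rad and angle between the x axis of tray_top_c and the x axis of deck, either way round below 0.15 rad and x of lid_handle in the frame of tray_top_c between -0.014 and 0.014 m and y of lid_handle in the frame of tray_top_c between -0.014 and 0.014 m and z of lid_handle in the frame of tray_top_c between 0.041 and 0.049 m and angle between lid_handle's own z axis and vertical below 0.06 rad and angle between the x axis of lid_handle and the x axis of tray_top_c, either way round below 0.15 rad), for 0.2 s.
At the end, for the whole second after the job is handed in: The former top tray rests flat on the warmer's deck, its centre within 15 mm of the deck's centre along each axis and square within 0.15 rad; the lid rests flat on it, centred within 14 mm each way and square within 0.15 rad; the two other trays are within 10 mm of where they began; all is at rest (all of step 2 and distance of each of tray_mid_c, tray_low_c from where it was at the start of the episode below 0.01 m and linear speed of each of lid, tray_top below 0.02 m/s); the robot touches nothing.
It fails at once if the top tray is lifted more than 12 mm (height (world z) of tray_top_c above 0.087 m).
It fails at once if the top tray is tipped by more than 0.2 rad or falls off (angle between tray_top_c's own z axis and vertical above 0.2 rad or height (world z) of tray_top_c below 0.06 m).
It fails at once if a lower tray is moved by more than 10 mm (not (distance of tray_mid_c from where it was at the start of the episode below 0.01 m) or not (distance of tray_low_c from where it was at the start of the episode below 0.01 m)).
It fails at once if the tube rack, bottle or tip box is moved by more than 20 mm (distance of any of tube_rack, bottle, tip_box from where it was at the start of the episode above 0.02 m).
It also fails if it takes over 53 s, if anything falls off the work surface, if the arm or the gripper's body presses on something with over 40 N, if the wrist force passes 120 N, or if a joint passes its speed limit or range.

ROBOT

A 6-joint arm with a two-finger parallel gripper is mounted at the origin on the work surface. World frame = base frame: x ahead of the robot, y to its left, z up, the work surface at z = 0. Lengths are in mm, angles in rad, forces in N, time in s.
With the tool pointing down it reaches from about 250 to 725 mm from the base axis. Payload 9.7 kg.
Tool frame: the origin (TCP) lies at the very end of the fingers, on their centre line; the grasp point (between the pads) lies 19 mm behind it (env.grip_point_offset is the distance from the TCP to the grasp point, in mm); z points along the fingers, y is the direction in which the jaws open and shut (so a half turn about z gives the same grasp; the last joint's range is limited). The gripper opens to 85 mm and grips with 20 to 120 N. Pads are 22 mm wide; open, the fingers measure 114 mm over their backs; the gripper's body (76 mm by 85 mm) begins 54 mm behind the grasp point. The pads swing forward as they close: fully open they stand 13 mm farther back than shut.
Start: joints at [-1.137, 0.087, 0.176, 1.66, 0, 1.571], TCP at [231.174, -499.055, 231.284] pointing down, gripper open.
Joint ranges: [-3.13, 3.13], [-0.85, 1.81], [-1.15, 1.24], [-2.2, 2.28], [-1.44, 1.52], [-3.14, 3.14]. Speed limits (rad/s): [2.22, 2.22, 2.57, 3.14, 3.14, 3.14].

INTERFACE

Orientations are given as a unit quaternion [w, x, y, z].
In Python, from bench import env gives the robot as it stands.
- The arm moves only by the tool step_arm, never from a script. Its arguments are lists of equal length, an entry for each row: "turn": the turn, a rotation vector about the tool's x, y, z in rad, a list of three; "offset": the shift along the tool's x, y, z in m, a list of three; "jaw": the closure in counts, from 0 (fully open) to 255 (shut). In form: {"turn": [[rx, ry, rz], ...], "offset": [[x, y, z], ...], "jaw": [jaw, ...]}. A call has 1 to 5 rows; each row is the pose to reach, as a shift and turn from the pose commanded when the call began, along the tool's axes at that moment; what a row does not reach only later rows make up. A row lasts 1/12 s, in which the tool goes at most 41.7 mm and 7.16 degrees, less where a joint would pass 70% of its speed; a pose out of reach is approached as far as the arm can. A call with a gripper value outside its range is refused whole. The fingers move at their own pace and stop on an object; "grip_force" is the grip in N (left out, the last holds). Time passes only in rows, so rows that repeat a pose let the fingers close. It gives the time, the measured TCP pose, the force and the opening at its end, in the units of the state.
- env.observe(): the state, without advancing time (a new reading comes with each control period).
- env.grab_frame(name): name is "side" or "top" or "wrist"; returns a dict with "color" (420x560x3 uint8, red, green, blue), "K" (3x3 intrinsics, pixels), "position" and "rotation" of the camera in the world. Camera axes: x right, y up, looking along -z (the intrinsics and any distortion apply to the point x, -y, -z); pixel columns grow to the right and rows downward; lengths in mm; the calibration is good to about 2 mm. A picture is of the moment at which its call begins. There is no depth.
- env.finish_job(): hands the job in, once; it reports no verdict.
The state is a dict: "time": time; "q": joint angles; "joint_vel": joint speeds; "effort": joint torques, N m; "ee_pos": TCP position; "ee_rot": TCP orientation; "ft_force": force on the tool from outside, world axes, zero at the start; "wrist_torque": the same for the moment, N m; "opening": finger opening in mm.
Only numpy, scipy, OpenCV 4.12 (cv2) and the standard library are available. Lean on these libraries where they do the work, as an engineer would, in place of code of your own. Each camera call takes 0.05 s, during which the arm holds its last target.

## Working session

There is one attempt and no reset: what is moved stays moved. The work goes in short steps, Python scripts to look and compute and a tool call to move; the robot and the scene stay as the last step left them, time stands still between calls to the robot, and variables do not carry over. Pictures are saved under pics/ and viewed, and the job is handed in when it is done.

Besides the shell and the picture viewer there is one more tool, called after ">>>" by a JSON object that holds its "fn" and its "kwargs". step_arm: Moves the arm, as the interface text tells. Its arguments: {"type":"object","properties":{"turn":{"type":"array"},"offset":{"type":"array"},"jaw":{"type":"array"},"grip_force":{"type":"number"}},"required":["turn","offset","jaw"]}

```bash
ls; mkdir -p pics; python3 - <<'E'
from bench import env
import cv2
s=env.observe()
for k,v in s.items(): print(k,v)
print(env.grip_point_offset)
for n in ["side","top","wrist"]:
    f=env.grab_frame(n)
    cv2.imwrite(f"pics/{n}0.png",f["color"][:,:,::-1])
    print(n,f["K"],f["position"],f["rotation"],[k for k in f])
E
```

```text
pics
time 0.0
q [-1.13697986e+00  8.74443104e-02  1.75125258e-01  1.65982074e+00
 -4.14843518e-06  1.57079939e+00]
joint_vel [-0.00166756  0.00017004 -0.00067443  0.00247049  0.00057429 -0.0012533 ]
effort [-6.40311155e-04 -5.20396614e+01  4.64791739e+01  1.66969781e-02
 -6.81070287e-05  1.18246302e-05]
ee_pos [ 231.08227516 -498.83304107  230.58719523]
ee_rot [-6.55546335e-04  9.76567608e-01  2.15209794e-01 -1.46591249e-04]
ft_force [ 0.48935772  0.88302033 -0.33065097]
wrist_torque [-0.05236985 -0.0123558  -0.02216377]
opening 85.2302269650112
18.700000000000003
side [[424.7912389    0.         282.33366982]
 [  0.         424.7912389  203.63055544]
 [  0.           0.           1.        ]] [ 367.59718377 -629.99684096  686.65635145] [ 0.90560104  0.40257454 -0.05327073 -0.1224039 ] ['color', 'K', 'position', 'rotation']
top [[471.51915327   0.         273.63110493]
 [  0.         471.51915327 208.66620784]
 [  0.           0.           1.        ]] [ 481.91332539    3.71952667 1065.27605715] [ 0.71104102  0.01276359 -0.01743467 -0.70281846] ['color', 'K', 'position', 'rotation']
wrist [[309.36127322   0.         273.86958264]
 [  0.         309.36127322 210.57775157]
 [  0.           0.           1.        ]] [ 298.49299703 -467.70000331  374.55246409] [ 0.83388343 -0.12114179  0.07855517 -0.53272148] ['color', 'K', 'position', 'rotation']
```

View pics/side0.png

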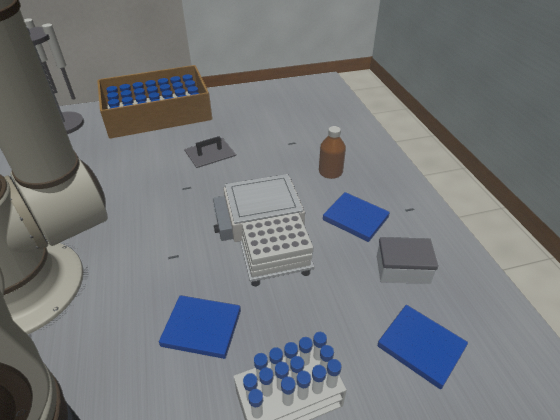

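View pics/top0.png

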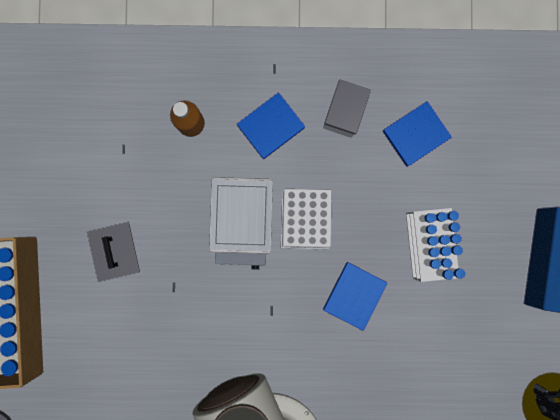

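View pics/wrist0.png

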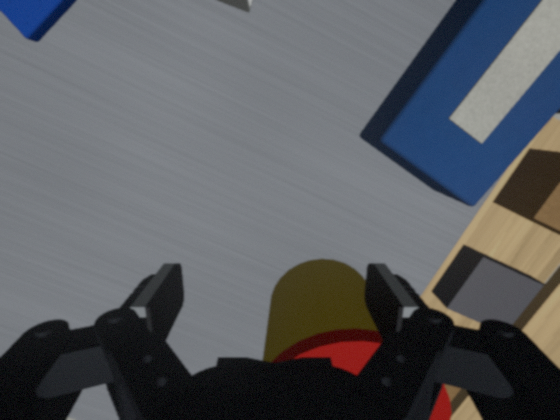

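Left of centre in the top view is the warmer at (240,215). The white stack is at (307,218), so the warmer is on its +y side, and the lid is at (112,251). The candidates for the top tray are:
- the white welled tray at (307,218), which I choose
- the blue slabs at (271,126), (417,133) and (355,296), which are look-alikes to leave alone
- the white tube rack at (437,245), a bystander

I'll check the choice in a close crop and measure it.

```bash
cat > h.py <<'E'
import numpy as np, cv2
from scipy.spatial.transform import Rotation as R
def rot(q): return R.from_quat([q[1],q[2],q[3],q[0]])
def cast(f,uv,z):
    uv=np.atleast_2d(np.asarray(uv,float)); K=f["K"]
    d=np.c_[(uv[:,0]-K[0,2])/K[0,0],-(uv[:,1]-K[1,2])/K[1,1],-np.ones(len(uv))]
    d=rot(f["rotation"]).apply(d); p=np.array(f["position"])
    return p+d*((z-p[2])/d[:,2])[:,None]
def proj(f,P):
    c=rot(f["rotation"]).inv().apply(np.atleast_2d(P)-np.array(f["position"])); K=f["K"]
    return np.c_[K[0,0]*c[:,0]/-c[:,2]+K[0,2],K[1,1]*-c[:,1]/-c[:,2]+K[1,2]]
E
python3 - <<'E'
from bench import env
from h import *
import pickle
f=env.grab_frame("top"); pickle.dump(f,open("top.pkl","wb"))
g=env.grab_frame("side"); pickle.dump(g,open("side.pkl","wb"))
im=f["color"][:,:,::-1]
cv2.imwrite("pics/c1.png",cv2.resize(im[165:285,200:340],None,fx=5,fy=5,interpolation=cv2.INTER_CUBIC))
cv2.imwrite("pics/c2.png",cv2.resize(im[210:295,75:155],None,fx=6,fy=6,interpolation=cv2.INTER_CUBIC))
im=g["color"][:,:,::-1]
cv2.imwrite("pics/c3.png",cv2.resize(im[165:295,195:335],None,fx=4,fy=4,interpolation=cv2.INTER_CUBIC))
E
```

```text
(no output)
```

View pics/c1.png

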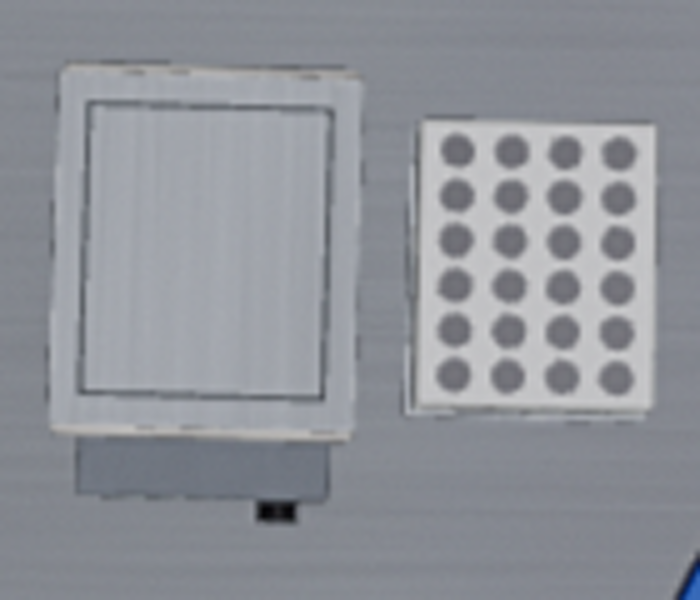

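View pics/c2.png

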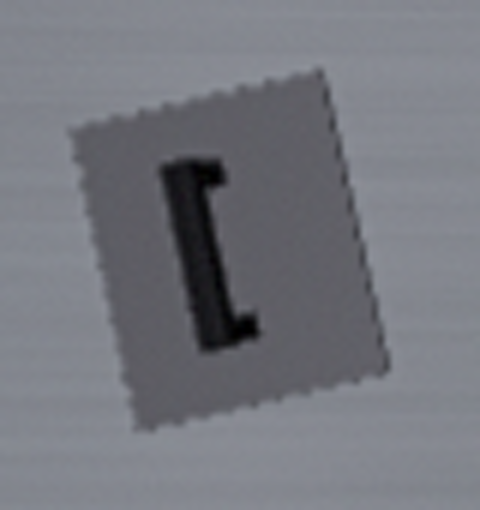

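View pics/c3.png

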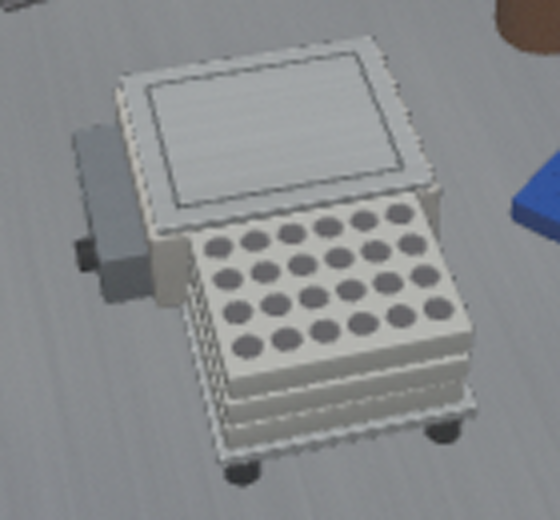

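```bash
cat > meas.py <<'E'
from h import *
def corners_report(f,c,z,n):
    P=cast(f,c,z)[:,:2]; m=P.mean(0)
    print(n,"centre",m.round(1),"sides",[round(float(np.linalg.norm(P[i]-P[(i+1)%4])),1) for i in range(4)],
      "long-axis ang vs x", [round(float(np.degrees(np.arctan2(*(P[a]-P[b])[::-1]))),2) for a,b in((0,3),(1,2))])
    return P
def wells(f,z,roi):
    x0,x1,y0,y1=roi; g=cv2.cvtColor(f["color"],cv2.COLOR_RGB2GRAY)[y0:y1,x0:x1]
    g=cv2.resize(g,None,fx=4,fy=4,interpolation=cv2.INTER_CUBIC)
    m=((g<160)*255).astype(np.uint8)
    n,l,s,c=cv2.connectedComponentsWithStats(m)
    ok=[i for i in range(1,n) if 150<s[i,4]<1200 and s[i,0]>0 and s[i,1]>0 and .6<s[i,2]/s[i,3]<1.6]
    uv=(c[ok]+.5)/4-.5+[x0,y0]
    P=cast(f,uv,z)[:,:2]
    r=cv2.minAreaRect(P.astype(np.float32)); print("wells",len(ok),"mean",P.mean(0).round(1),"rect",r)
    return P
E
python3 - <<'E'
from meas import *
import pickle
f=pickle.load(open("top.pkl","rb")); g=pickle.load(open("side.pkl","rb"))
o=np.array([200,165])
A=lambda l,o,s:(np.array(l,float)+.5)/s-.5+o
corners_report(f,A([(88,102),(333,109),(322,398),(82,392)],o,5),64,"outline")
corners_report(f,A([(65,66),(362,76),(352,439),(52,430)],o,5),64,"deck")
corners_report(f,A([(422,120),(656,125),(653,410),(415,406)],o,5),84,"tray")
corners_report(f,A([(70,130),(320,70),(390,372),(140,432)],[75,210],6),5,"lid")
corners_report(f,A([(162,163),(193,160),(228,345),(203,352)],[75,210],6),42,"bar")
wells(f,84,(278,336,186,252))
# side
o=[195,165]
corners_report(g,A([(148,87),(360,52),(404,170),(180,207)],o,4),64,"side outline")
corners_report(g,A([(190,233),(415,196),(470,330),(232,378)],o,4),84,"side tray")
wells(g,84,(240,318,210,262))
E
```

```text
outline centre [511.4  66.8] sides [104.3, 122.9, 101.6, 123.2] long-axis ang vs x [-0.23, -1.48]
deck centre [510.4  66.1] sides [126.6, 154.3, 127.0, 154.7] long-axis ang vs x [-1.06, -0.91]
tray centre [506.1 -72. ] sides [97.8, 118.8, 98.9, 119.1] long-axis ang vs x [-0.79, -0.24]
lid centre [427.5 355.3] sides [95.5, 115.7, 95.1, 115.5] long-axis ang vs x [14.6, 14.4]
bar centre [427.7 355.1] sides [11.2, 67.7, 9.3, 69.6] long-axis ang vs x [13.73, 12.19]
wells 24 mean [506.5 -72. ] rect ((506.4903259277344, -72.00621032714844), (67.67998504638672, 93.60431671142578), 89.5321273803711)
side outline centre [513.8  70.6] sides [125.6, 105.0, 122.6, 102.6] long-axis ang vs x [89.19, 87.55]
side tray centre [507.7 -71. ] sides [117.3, 95.6, 115.4, 98.8] long-axis ang vs x [89.98, 88.91]
wells 24 mean [507.9 -68.5] rect ((507.9079895019531, -68.50956726074219), (68.2546615600586, 94.14898681640625), 89.64635467529297)
```

```bash
cat > go.py <<'E'
import sys
from bench import env
from h import *
def go(x,y,z,th):
    s=env.observe(); p=np.array(s["ee_pos"]); r=rot(s["ee_rot"])
    c,sn=np.cos(np.radians(th)),np.sin(np.radians(th))
    T=R.from_matrix(np.array([[c,sn,0],[sn,-c,0],[0,0,-1]]).T if 0 else np.column_stack([[c,sn,0],[sn,-c,0],[0,0,-1]]))
    ax=r.as_matrix()[:,0]
    print("t",round(s["time"],2),"pos",p.round(1),"heading",round(float(np.degrees(np.arctan2(ax[1],ax[0]))),2),"q",np.round(s["q"],2),"F",s["ft_force"].round(1) if hasattr(s["ft_force"],"round") else s["ft_force"],"open",round(s["opening"],1))
    print("offset m",(r.inv().apply(np.array([x,y,z])-p)/1000).round(4),"turn",(r.inv()*T).as_rotvec().round(4))
if __name__=="__main__": go(*map(float,sys.argv[1:5]))
E
python3 go.py 508 -170 180 90
python3 - <<'E'
from h import *;import pickle
f=pickle.load(open("top.pkl","rb"))
print(cast(f,[(408,212),(456,208),(418,281),(465,275)],100).round(0))
print(cast(f,[(324,297),(386,296),(349,263),(363,330)],20).round(0))
E
```

```text
t 0.25 pos [ 231.1 -499.   230.9] heading 24.86 q [-1.14  0.09  0.18  1.66 -0.    1.57] F [0.1 1.1 0.4] open 85.3
offset m [ 0.3895 -0.1821  0.051 ] turn [-6.000e-04 -3.000e-04 -1.137e+00]
[[ 520. -278.  100.]
 [ 529. -377.  100.]
 [ 379. -299.  100.]
 [ 392. -395.  100.]]
[[ 333. -116.   20.]
 [ 337. -253.   20.]
 [ 408. -171.   20.]
 [ 262. -202.   20.]]
```

>>> {"fn": "step_arm", "kwargs": {"turn": [[0,0,-0.12],[0,0,-0.24],[0,0,-0.36],[0,0,-0.48],[0,0,-0.6]], "offset": [[0.035,-0.016,0],[0.07,-0.033,0],[0.105,-0.049,0],[0.14,-0.066,0],[0.176,-0.082,0]], "jaw": [0,0,0,0,0]}}

```text
time: 0.67
ee_pos: [357.0, -349.2, 231.3]
ee_rot: [0.0, 0.868, 0.496, 0.0]
ft_force: [0.7, -0.4, 0.6]
opening: 85.6
```

```bash
python3 go.py 508 -170 180 90
```

```text
t 0.67 pos [ 357.  -349.2  231.3] heading 59.53 q [-0.77 -0.03  0.05  1.66 -0.    1.33] F [ 0.7 -0.4  0.6] open 85.6
offset m [0.231  0.0393 0.0513] turn [ 1.000e-04  1.000e-04 -5.318e-01]
```

>>> {"fn": "step_arm", "kwargs": {"turn": [[0,0,-0.11],[0,0,-0.22],[0,0,-0.33],[0,0,-0.43],[0,0,-0.52]], "offset": [[0.036,0.006,0],[0.075,0.013,0],[0.115,0.02,0],[0.15,0.026,0.01],[0.186,0.032,0.03]], "jaw": [0,0,0,0,0]}}

```text
time: 1.08
ee_pos: [480.8, -205.9, 203.1]
ee_rot: [0.002, 0.711, 0.703, 0.001]
ft_force: [0.9, -0.7, -0.5]
opening: 84.9
```

```bash
python3 go.py 510 -170 110 89
```

```text
t 1.08 pos [ 480.8 -205.9  203.1] heading 89.34 q [-0.4   0.01  0.04  1.6  -0.    1.18] F [ 0.9 -0.7 -0.5] open 84.9
offset m [0.0364 0.0284 0.0932] turn [0.0037 0.0016 0.0059]
```

>>> {"fn": "step_arm", "kwargs": {"turn": [[0,0,0],[0,0,0],[0,0,0],[0,0,0],[0,0,0]], "offset": [[0.012,0.009,0.03],[0.025,0.02,0.065],[0.036,0.028,0.1],[0.036,0.028,0.128],[0.036,0.028,0.128]], "jaw": [0,0,0,0,0]}}

```text
time: 1.5
ee_pos: [504.9, -169.9, 67.1]
ee_rot: [-0.004, 0.713, 0.702, -0.002]
ft_force: [-0.8, -0.1, -0.3]
opening: 85.3
```

```bash
python3 go.py 510 -150 75 89
python3 - <<'E'
from bench import env
from h import *
import pickle
for n in ("side","wrist","top"):
    f=env.grab_frame(n); pickle.dump(f,open(n+"1.pkl","wb"))
    im=f["color"][:,:,::-1].copy()
    for P in [(510-50,-122,66),(510+50,-122,66)]: print(n,proj(f,P))
    if n=="side": im=cv2.resize(im[150:330,180:400],None,fx=3.5,fy=3.5,interpolation=cv2.INTER_CUBIC)
    cv2.imwrite(f"pics/{n}1.png",im)
E
```

```text
t 1.5 pos [ 504.9 -169.9   67.1] heading 89.11 q [-0.32  0.06 -0.17  1.35 -0.    1.26] F [-0.8 -0.1 -0.3] open 85.3
offset m [ 0.02    0.0047 -0.0078] turn [-0.0087 -0.0027  0.0019]
side [[258.89568513 265.40008155]]
side [[309.57983037 254.6320422 ]]
wrist [[175.11045594 173.40482959]]
wrist [[381.98474551 170.20140558]]
top [[329.6580668  239.84145682]]
top [[329.95940683 192.71932076]]
```

View pics/side1.png

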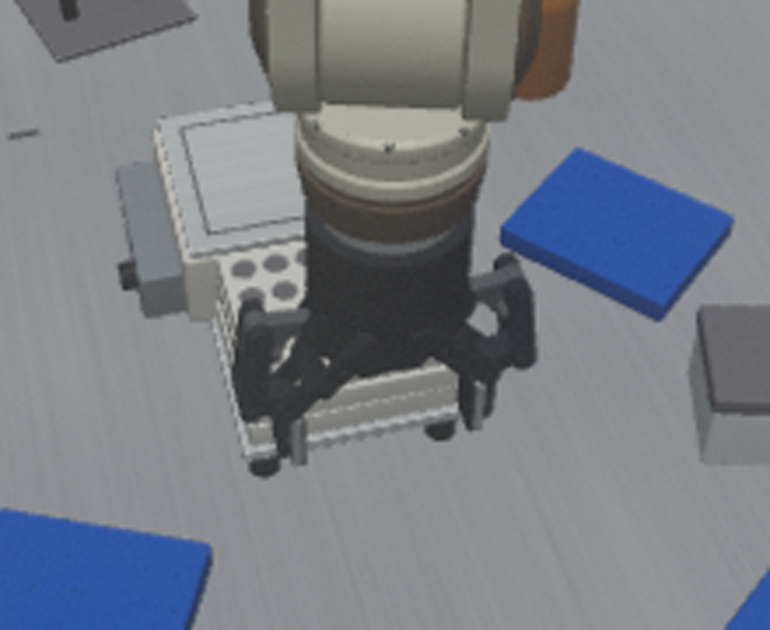

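View pics/wrist1.png

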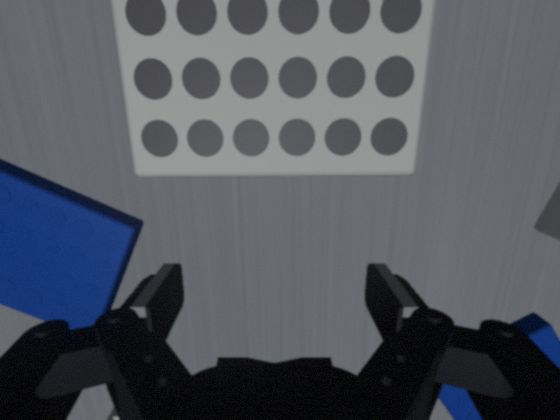

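```bash
python3 - <<'E'
from h import *;import pickle
f=pickle.load(open("side1.pkl","rb"));w=pickle.load(open("wrist1.pkl","rb"))
for z in (65,72,79,86):
  print(z,[((proj(f,(x,y,z))-[180,150])*3.5).round(0).tolist()[0] for x in(504.9-46,504.9+46) for y in (-181,-159)], [proj(w,(x,y,z)).round(0).tolist()[0] for x in(504.9-43,504.9+43) for y in (-181,-159)])
im=f["color"][:,:,::-1]
cv2.imwrite("pics/s1b.png",cv2.resize(im[240:300,240:330],None,fx=8,fy=8,interpolation=cv2.INTER_CUBIC))
E
```

```text
65 [[300.0, 493.0], [290.0, 459.0], [472.0, 454.0], [459.0, 422.0]] [[191.0, 281.0], [187.0, 243.0], [350.0, 279.0], [352.0, 241.0]]
72 [[300.0, 484.0], [290.0, 451.0], [473.0, 446.0], [459.0, 413.0]] [[187.0, 288.0], [183.0, 249.0], [353.0, 286.0], [355.0, 247.0]]
79 [[299.0, 476.0], [289.0, 442.0], [473.0, 437.0], [460.0, 405.0]] [[183.0, 295.0], [179.0, 255.0], [356.0, 293.0], [359.0, 252.0]]
86 [[299.0, 467.0], [289.0, 434.0], [474.0, 428.0], [461.0, 396.0]] [[179.0, 303.0], [174.0, 261.0], [360.0, 301.0], [363.0, 259.0]]
```

View pics/s1b.png

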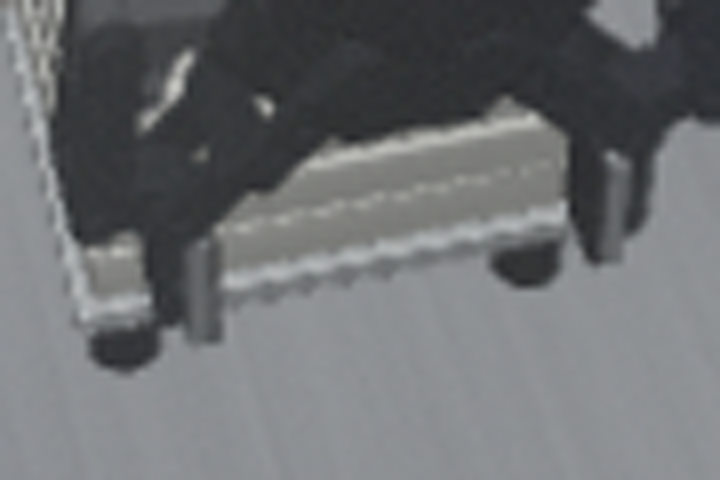

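```bash
python3 go.py 508 -145 60 89.3
```

```text
t 1.65 pos [ 508.  -172.1   75. ] heading 89.01 q [-0.33  0.05 -0.16  1.35 -0.    1.26] F [-0.8 -0.8 -0.5] open 85.4
offset m [ 0.0271 -0.0005  0.0149] turn [ 0.0012  0.0004 -0.0051]
```

>>> {"fn": "step_arm", "kwargs": {"turn": [[0,0,0],[0,0,0],[0,0,0],[0,0,0],[0,0,0]], "offset": [[0.0,0.0,0.005],[0.003,0.0,0.01],[0.01,0.0,0.0145],[0.018,0.0,0.0145],[0.025,0.0,0.0145]], "jaw": [0,0,0,0,0]}}

```text
time: 2.07
ee_pos: [507.9, -145.9, 58.8]
ee_rot: [-0.0, 0.713, 0.701, 0.0]
ft_force: [-0.2, 0.3, -0.0]
opening: 85.0
```

```bash
python3 go.py 508 -133 60.5 89.3
python3 - <<'E'
from bench import env
from h import *
f=env.grab_frame("side")
im=f["color"][:,:,::-1]
cv2.imwrite("pics/s2.png",cv2.resize(im[225:295,235:335],None,fx=8,fy=8,interpolation=cv2.INTER_CUBIC))
E
python3 go.py 508 -133 60.5 89.3
```

```text
t 2.07 pos [ 507.9 -145.9   58.8] heading 89.01 q [-0.28  0.04 -0.21  1.32  0.    1.31] F [-0.2  0.3 -0. ] open 85.0
offset m [ 0.0129 -0.0001 -0.0017] turn [-0.0002 -0.0002 -0.005 ]
t 2.12 pos [ 508.  -144.9   59. ] heading 89.07 q [-0.28  0.04 -0.21  1.32  0.    1.31] F [1.3 0.9 0.4] open 85.4
offset m [ 0.0119 -0.0002 -0.0015] turn [-0.0001 -0.0006 -0.0041]
```

View pics/s2.png

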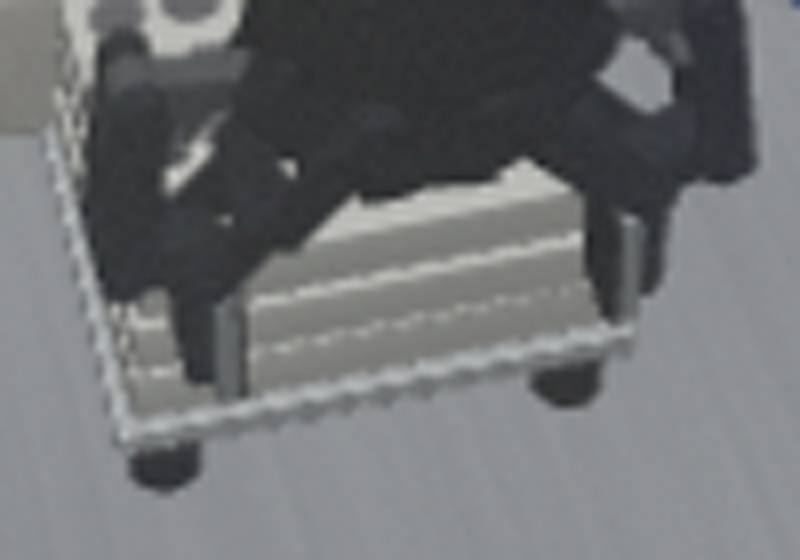

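```bash
python3 - <<'E'
from h import *;import pickle
f=pickle.load(open("side1.pkl","rb"))
for z in (66,72,76): print(z,proj(f,[(462,-156,z),(554,-156,z)]).round(1).tolist())
# trays' seam: 66mm at y=-122, mid/top
print(proj(f,[(470,-122,66),(470,-122,84),(540,-122,66)]).round(1).tolist())
E
```

```text
66 [[264.2, 279.2], [312.2, 268.6]]
72 [[264.1, 277.1], [312.3, 266.6]]
76 [[264.0, 275.7], [312.4, 265.2]]
[[264.1, 264.3], [263.8, 258.0], [299.6, 256.7]]
```

>>> {"fn": "step_arm", "kwargs": {"turn": [[0,0,0],[0,0,0],[0,0,0],[0,0,0],[0,0,0]], "offset": [[0.006,0.0,-0.0005],[0.011,0.0,-0.001],[0.015,0.0,-0.001],[0.02,0.0,-0.001],[0.025,0.0,-0.001]], "jaw": [0,0,0,0,0]}}

```text
time: 2.53
ee_pos: [508.8, -121.7, 60.1]
ee_rot: [0.001, 0.713, 0.701, -0.0]
ft_force: [0.8, -3.6, 3.4]
opening: 85.3
```

```bash
python3 go.py 508 -80 60.5 89
python3 - <<'E'
from bench import env
from meas import *
f=env.grab_frame("top")
im=f["color"][:,:,::-1]
cv2.imwrite("pics/t3.png",cv2.resize(im[165:285,200:340],None,fx=5,fy=5,interpolation=cv2.INTER_CUBIC))
f=env.grab_frame("side")
im=f["color"][:,:,::-1]
cv2.imwrite("pics/s3.png",cv2.resize(im[190:290,205:335],None,fx=6,fy=6,interpolation=cv2.INTER_CUBIC))
E
```

```text
t 2.53 pos [ 508.8 -121.7   60.1] heading 89.01 q [-0.23  0.03 -0.22  1.33 -0.    1.35] F [ 0.8 -3.6  3.4] open 85.3
offset m [ 0.0417 -0.0015 -0.0004] turn [0.0007 0.0009 0.0001]
```

View pics/t3.png

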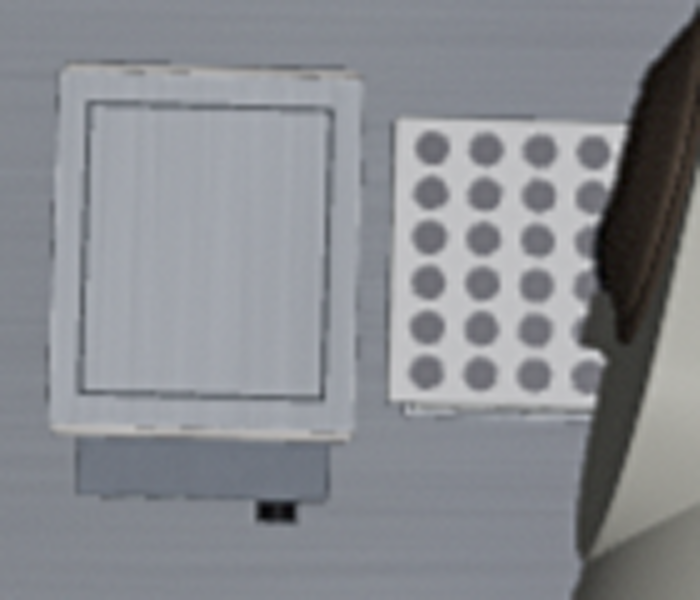

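View pics/s3.png

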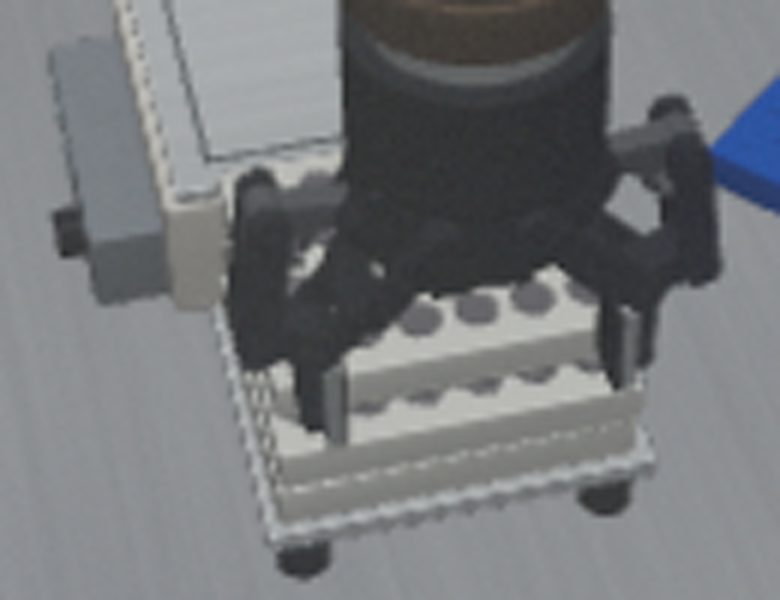

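The side view shows the top tray has moved about 11 mm and the middle tray is still in place. I'll keep pushing.

>>> {"fn": "step_arm", "kwargs": {"turn": [[0,0,0],[0,0,0],[0,0,0],[0,0,0],[0,0,0]], "offset": [[0.007,0.0,0],[0.014,0.0,0],[0.021,0.0,0],[0.028,0.0005,0],[0.035,0.001,0]], "jaw": [0,0,0,0,0]}}

```text
time: 3.05
ee_pos: [510.1, -86.0, 59.9]
ee_rot: [0.0, 0.713, 0.701, -0.0]
ft_force: [-0.2, -2.4, 2.2]
opening: 85.5
```

```bash
cat > look.py <<'E'
import sys
from bench import env
from meas import *
k=sys.argv[1]
f=env.grab_frame("top"); im=f["color"][:,:,::-1]
a=cv2.resize(im[165:285,200:340],None,fx=3,fy=3,interpolation=cv2.INTER_CUBIC)
f=env.grab_frame("side"); im=f["color"][:,:,::-1]
b=cv2.resize(im[165:285,195:325],None,fx=3,fy=3,interpolation=cv2.INTER_CUBIC)
cv2.imwrite(f"pics/l{k}.png",np.hstack([a,b]))
E
python3 go.py 511 -6 60.5 89; python3 look.py 4
```

```text
t 3.05 pos [510.1 -86.   59.9] heading 89.03 q [-0.17  0.01 -0.23  1.33 -0.    1.42] F [-0.2 -2.4  2.2] open 85.5
offset m [ 0.08   -0.0005 -0.0006] turn [0.0001 0.0001 0.0005]
```

View pics/l4.png

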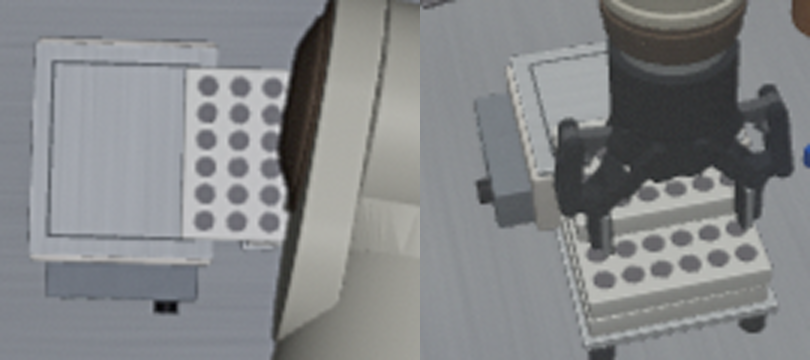

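>>> {"fn": "step_arm", "kwargs": {"turn": [[0,0,0],[0,0,0],[0,0,0],[0,0,0],[0,0,0]], "offset": [[0.008,0.0003,0],[0.017,0.0006,0],[0.026,0.001,0],[0.035,0.0013,0],[0.044,0.0016,0]], "jaw": [0,0,0,0,0]}}

```text
time: 3.57
ee_pos: [512.3, -41.7, 59.6]
ee_rot: [-0.0, 0.713, 0.701, -0.0]
ft_force: [0.1, -1.4, -1.3]
opening: 85.4
```

>>> {"fn": "step_arm", "kwargs": {"turn": [[0,0,0],[0,0,0],[0,0,0],[0,0,0],[0,0,0]], "offset": [[0.008,0.0003,0],[0.016,0.0006,0],[0.024,0.001,0],[0.03,0.0013,0],[0.035,0.0013,0]], "jaw": [0,0,0,0,0]}}

```text
time: 3.98
ee_pos: [514.4, -7.0, 59.8]
ee_rot: [-0.0, 0.713, 0.701, 0.0]
ft_force: [-0.1, -1.5, -1.2]
opening: 85.2
```

```bash
python3 go.py 513 5 60.5 89; python3 look.py 5;python3 go.py 513 5 60.5 89
```

```text
t 3.98 pos [514.4  -7.   59.8] heading 89.05 q [-0.01  0.01 -0.24  1.33  0.    1.57] F [-0.1 -1.5 -1.2] open 85.2
offset m [ 0.012  -0.0016 -0.0007] turn [ 0.     -0.      0.0009]
t 4.08 pos [514.4  -7.   59.8] heading 89.07 q [-0.01  0.01 -0.24  1.33  0.    1.57] F [ 0.2  0.7 -0.5] open 85.3
offset m [ 0.012  -0.0016 -0.0007] turn [ 0.0001 -0.0004  0.0013]
```

View pics/l5.png

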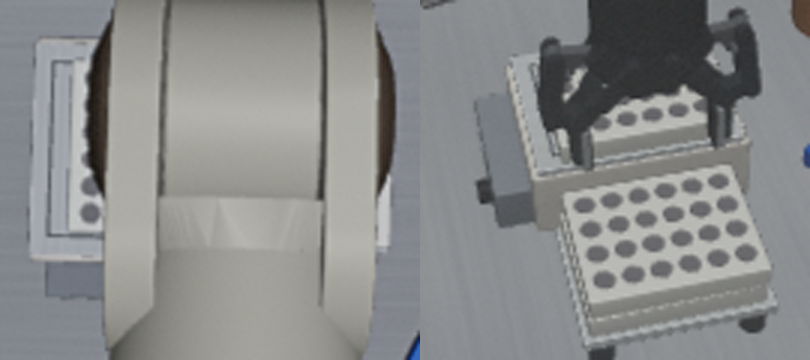

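>>> {"fn": "step_arm", "kwargs": {"turn": [[0,0,0],[0,0,0],[0,0,0],[0,0,0]], "offset": [[0.004,0,0],[0.008,0,0],[0.0115,0,0],[0.0115,0,0]], "jaw": [0,0,0,0]}}

```text
time: 4.42
ee_pos: [514.6, 4.1, 59.8]
ee_rot: [-0.0, 0.713, 0.701, 0.0]
ft_force: [-0.1, -0.5, -0.9]
opening: 85.1
```

>>> {"fn": "step_arm", "kwargs": {"turn": [[0,0,0],[0,0,0],[0,0,0],[0,0,0],[0,0,0]], "offset": [[-0.005,0,0],[-0.025,0,0],[-0.06,0,-0.01],[-0.09,0,-0.04],[-0.11,0,-0.08]], "jaw": [0,0,0,0,0]}}

```text
time: 4.83
ee_pos: [510.9, -106.6, 134.9]
ee_rot: [-0.002, 0.713, 0.701, -0.001]
ft_force: [1.2, -1.6, 1.5]
opening: 85.3
```

```bash
python3 go.py 430 200 150 104; python3 look.py 6
python3 - <<'E'
from bench import env
from meas import *
f=env.grab_frame("side"); wells(f,82,(195,310,165,230))
E
```

```text
t 4.83 pos [ 510.9 -106.6  134.9] heading 88.98 q [-0.21  0.01 -0.09  1.48 -0.    1.38] F [ 1.2 -1.6  1.5] open 85.3
offset m [ 0.3052 -0.0864 -0.0144] turn [-0.0045 -0.0014 -0.2621]
wells 2 mean [540.2 -51.9] rect ((540.1571044921875, -51.872215270996094), (18.310991287231445, 0.0), 179.13368225097656)
```

View pics/l6.png

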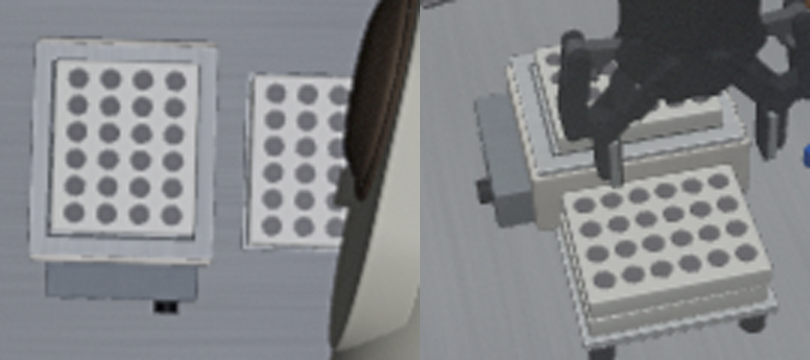

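```bash
python3 - <<'E'
from bench import env
from meas import *
f=env.grab_frame("top"); wells(f,82,(210,270,175,248)); wells(f,66,(280,314,185,250))
E
python3 go.py 428 200 220 194.5
```

```text
wells 24 mean [513.2  65. ] rect ((513.163330078125, 65.07499694824219), (67.66072845458984, 93.60855865478516), 89.08546447753906)
wells 15 mean [511.1 -57. ] rect ((505.327880859375, -60.92504119873047), (43.4349365234375, 93.68811798095703), 88.71045684814453)
t 5.03 pos [ 513.2 -105.5  137.4] heading 88.93 q [-0.2   0.01 -0.09  1.47  0.    1.39] F [ 0.  -0.5 -0.5] open 85.2
offset m [ 0.3039 -0.0907 -0.0829] turn [ 1.4000e-03  2.0000e-03 -1.8425e+00]
```

>>> {"fn": "step_arm", "kwargs": {"turn": [[0,0,-0.12],[0,0,-0.24],[0,0,-0.36],[0,0,-0.48],[0,0,-0.6]], "offset": [[0.01,0,-0.035],[0.03,-0.01,-0.06],[0.06,-0.02,-0.075],[0.095,-0.03,-0.083],[0.13,-0.04,-0.083]], "jaw": [0,0,0,0,0]}}

```text
time: 5.45
ee_pos: [474.5, 27.6, 220.2]
ee_rot: [0.0, 0.472, 0.882, 0.0]
ft_force: [0.8, 0.4, -0.7]
opening: 85.6
```

```bash
python3 go.py 428 355 180 194.5
```

```text
t 5.45 pos [474.5  27.6 220.2] heading 123.72 q [ 0.06 -0.1  -0.03  1.64  0.    1.04] F [ 0.8  0.4 -0.7] open 85.6
offset m [0.2982 0.143  0.0403] turn [ 8.0000e-04  1.0000e-03 -1.2354e+00]
```

>>> {"fn": "step_arm", "kwargs": {"turn": [[0,0,-0.12],[0,0,-0.24],[0,0,-0.36],[0,0,-0.48],[0,0,-0.6]], "offset": [[0.032,0.015,0],[0.064,0.03,0],[0.096,0.046,0],[0.128,0.06,0],[0.16,0.076,0]], "jaw": [0,0,0,0,0]}}

```text
time: 5.87
ee_pos: [448.8, 203.5, 218.2]
ee_rot: [-0.001, 0.189, 0.982, -0.0]
ft_force: [1.0, -0.9, -0.0]
opening: 85.2
```

```bash
python3 go.py 428 355 180 194.5
```

```text
t 5.87 pos [448.8 203.5 218.2] heading 158.18 q [ 0.43 -0.05  0.01  1.63  0.    0.81] F [ 1.  -0.9 -0. ] open 85.2
offset m [0.0756 0.133  0.0382] turn [-6.000e-04 -1.600e-03 -6.339e-01]
```

>>> {"fn": "step_arm", "kwargs": {"turn": [[0,0,-0.12],[0,0,-0.24],[0,0,-0.36],[0,0,-0.48],[0,0,-0.6]], "offset": [[0.017,0.03,0],[0.034,0.06,0.01],[0.05,0.088,0.02],[0.065,0.115,0.03],[0.075,0.132,0.04]], "jaw": [0,0,0,0,0]}}

```text
time: 6.28
ee_pos: [429.1, 354.9, 177.1]
ee_rot: [-0.001, -0.11, 0.994, -0.0]
ft_force: [0.9, -0.3, 0.6]
opening: 85.6
```

>>> {"fn": "step_arm", "kwargs": {"turn": [[0,0,-0.03],[0,0,-0.03]], "offset": [[0,0,0.02],[0,0,0.03]], "jaw": [0,0,0]}}

```text
validation failed for argument at $.ja...
```

```bash
python3 go.py 428 355 100 194.5
```

```text
t 6.28 pos [429.1 354.9 177.1] heading -167.35 q [0.69 0.09 0.08 1.56 0.   0.47] F [ 0.9 -0.3  0.6] open 85.6
offset m [0.0009 0.0004 0.0771] turn [-0.0003 -0.002  -0.0324]
```

>>> {"fn": "step_arm", "kwargs": {"turn": [[0,0,-0.03],[0,0,-0.03],[0,0,-0.03],[0,0,-0.03]], "offset": [[0,0,0.025],[0,0,0.05],[0,0,0.077],[0,0,0.077]], "jaw": [0,0,0,0]}}

```text
time: 6.62
ee_pos: [427.7, 350.7, 95.6]
ee_rot: [-0.004, -0.121, 0.993, -0.002]
ft_force: [-1.3, -1.3, -0.8]
opening: 85.2
```

```bash

python3 - <<'E'
from bench import env
from h import *
import pickle
for n in ("side","wrist"):
    f=env.grab_frame(n); pickle.dump(f,open(n+"7.pkl","wb")); im=f["color"][:,:,::-1]
    if n=="side": im=cv2.resize(im[80:200,140:300],None,fx=4,fy=4,interpolation=cv2.INTER_CUBIC)
    cv2.imwrite(f"pics/{n}7.png",im)
E
python3 go.py 428 355 18 194.5
```

```text
t 6.72 pos [429.7 351.7 101.4] heading -166.08 q [ 0.69  0.09 -0.07  1.41  0.    0.44] F [-0.7  0.3  0.4] open 85.6
offset m [0.0006 0.0037 0.0834] turn [-0.0011 -0.0028 -0.0102]
```

View pics/wrist7.png

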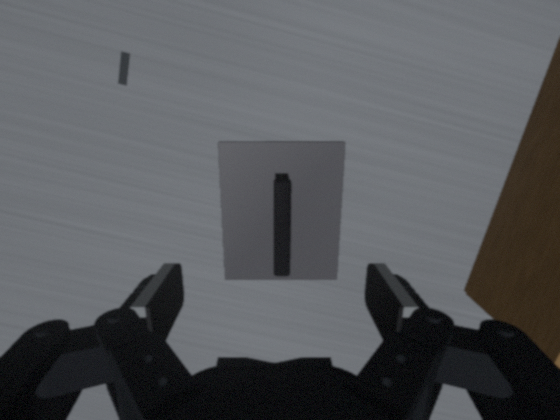

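View pics/side7.png

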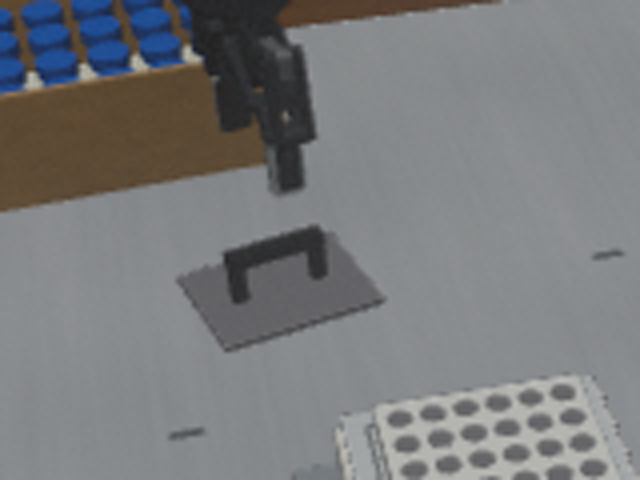

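```bash
python3 - <<'E'
from h import *;import pickle
f=pickle.load(open("wrist7.pkl","rb")); g=pickle.load(open("side7.pkl","rb"))
P=cast(f,[(282,179),(282,276)],42); print(P.round(1),P.mean(0).round(1),np.degrees(np.arctan2(*(P[0]-P[1])[1::-1])))
P=cast(f,[(218,142),(345,142),(337,279),(225,279)],5); print(P.round(1),P.mean(0).round(1))
A=lambda l:(np.array(l,float)+.5)/4-.5+[140,80]
P=cast(g,A([(224,254),(320,227)]),42);print(P.mean(0))
P=cast(g,A([(178,278),(335,235),(385,299),(228,350)]),5);print(P.mean(0))
print(proj(f,[429.7,351.7,101]))
E
```

```text
[[394.7 348.6  42. ]
 [463.3 366.1  42. ]] [429.  357.4  42. ] -165.65895978173222
[[385.4 297.3   5. ]
 [362.4 390.2   5. ]
 [473.7 418.3   5. ]
 [496.9 325.2   5. ]] [429.6 357.8   5. ]
[428.37563207 362.98477009  42.        ]
[429.94352603 357.66086993   5.        ]
[[273.51941568 267.94065307]]
```

```bash
python3 go.py 428.5 356.5 17.5 194.4
```

```text
t 6.72 pos [429.7 351.7 101.4] heading -166.08 q [ 0.69  0.09 -0.07  1.41  0.    0.44] F [-0.7  0.3  0.4] open 85.6
offset m [-0.0003  0.005   0.0839] turn [-0.0011 -0.0028 -0.0084]
```

>>> {"fn": "step_arm", "kwargs": {"turn": [[0,0,0],[0,0,0],[0,0,0],[0,0,0],[0,0,0]], "offset": [[0,0.005,0.02],[0,0.005,0.04],[0,0.005,0.06],[0,0.005,0.075],[0,0.005,0.083]], "jaw": [0,0,0,0,0]}}

```text
time: 7.13
ee_pos: [429.6, 357.0, 19.4]
ee_rot: [-0.0, -0.121, 0.993, 0.0]
ft_force: [-0.4, 0.5, -1.1]
opening: 85.1
```

>>> {"fn": "step_arm", "kwargs": {"turn": [[0,0,0],[0,0,0],[0,0,0],[0,0,0],[0,0,0]], "offset": [[0,0,0],[0,0,0],[0,0,0],[0,0,0],[0,0,0]], "jaw": [60,120,170,200,255], "grip_force": 30}}

```text
time: 7.55
ee_pos: [430.1, 357.3, 20.6]
ee_rot: [0.001, -0.121, 0.993, 0.0]
ft_force: [-0.4, 0.3, -0.4]
opening: 25.2
```

>>> {"fn": "step_arm", "kwargs": {"turn": [[0,0,0],[0,0,0],[0,0,0]], "offset": [[0,0,0],[0,0,0],[0,0,0]], "jaw": [255,255,255]}}

```text
time: 7.8
ee_pos: [429.9, 357.1, 20.2]
ee_rot: [0.0, -0.121, 0.993, 0.0]
ft_force: [-0.1, -1.6, 5.4]
opening: 11.3
```

```bash
python3 go.py 428.5 356.5 17.5 194.4
python3 - <<'E'
from bench import env
from h import *
f=env.grab_frame("side"); im=f["color"][:,:,::-1]
im=cv2.resize(im[80:200,140:300],None,fx=4,fy=4,interpolation=cv2.INTER_CUBIC)
cv2.imwrite(f"pics/s8.png",im)
E
```

```text
t 7.8 pos [429.9 357.1  20.2] heading -166.12 q [ 0.69  0.13 -0.19  1.25 -0.    0.45] F [-0.1 -1.6  5.4] open 11.3
offset m [ 0.0015 -0.0002  0.0027] turn [ 0.0003  0.001  -0.0092]
```

View pics/s8.png

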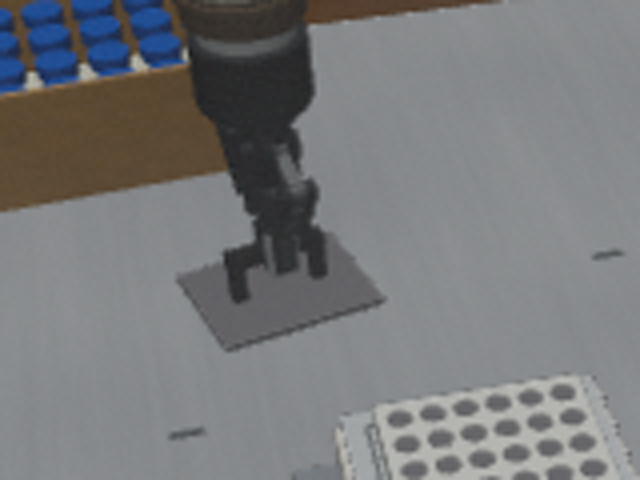

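Gripped: the opening is 11.3 mm on the 12 mm bar. Next I'll lift it.

>>> {"fn": "step_arm", "kwargs": {"turn": [[0,0,0],[0,0,0],[0,0,0],[0,0,0],[0,0,0]], "offset": [[0,0,0],[0,0,-0.015],[0,0,-0.045],[0,0,-0.085],[0,0,-0.125]], "jaw": [255,255,255,255,255], "grip_force": 60}}

```text
time: 8.27
ee_pos: [428.7, 356.2, 144.5]
ee_rot: [-0.001, -0.121, 0.993, -0.001]
ft_force: [0.7, 0.3, -2.2]
opening: 10.7
```

```bash
python3 go.py 514 65.5 150 179
```

```text
t 8.27 pos [428.7 356.2 144.5] heading -166.12 q [0.69 0.09 0.01 1.5  0.   0.45] F [ 0.7  0.3 -2.2] open 10.7
offset m [-0.0131 -0.3027 -0.0051] turn [-0.0016 -0.0027  0.2597]
```

>>> {"fn": "step_arm", "kwargs": {"turn": [[0,0,0.04],[0,0,0.08],[0,0,0.12],[0,0,0.16],[0,0,0.2]], "offset": [[-0.001,-0.02,-0.005],[-0.002,-0.05,-0.005],[-0.004,-0.085,-0.005],[-0.006,-0.12,-0.005],[-0.007,-0.155,-0.005]], "jaw": [255,255,255,255,255]}}

```text
time: 8.68
ee_pos: [473.5, 206.8, 149.0]
ee_rot: [-0.0, -0.021, 1.0, -0.0]
ft_force: [-0.1, 0.0, -2.5]
opening: 10.3
```

```bash
python3 go.py 514 65.5 150 179
```

```text
t 8.68 pos [473.5 206.8 149. ] heading -177.65 q [ 0.41 -0.01 -0.08  1.5   0.    0.37] F [-0.1  0.  -2.5] open 10.3
offset m [-0.0347 -0.1428 -0.001 ] turn [-0.0002 -0.0006  0.0585]
```

>>> {"fn": "step_arm", "kwargs": {"turn": [[0,0,0.015],[0,0,0.03],[0,0,0.045],[0,0,0.0585],[0,0,0.0585]], "offset": [[-0.008,-0.033,0],[-0.016,-0.066,0],[-0.024,-0.1,0],[-0.031,-0.128,0],[-0.0347,-0.142,0]], "jaw": [255,255,255,255,255]}}

```text
time: 9.1
ee_pos: [514.5, 64.8, 149.0]
ee_rot: [-0.0, 0.01, 1.0, -0.0]
ft_force: [-0.7, 1.2, -2.8]
opening: 11.1
```

>>> {"fn": "step_arm", "kwargs": {"turn": [[0,0,0],[0,0,0]], "offset": [[0,0,0],[0,0,0]], "jaw": [255,255]}}

```text
time: 9.27
ee_pos: [514.0, 67.1, 148.9]
ee_rot: [-0.001, 0.009, 1.0, 0.0]
ft_force: [-0.7, 0.5, -2.4]
opening: 11.1
```

```bash
python3 - <<'E'
from bench import env
from h import *
import pickle
for n in ("side","wrist"):
    f=env.grab_frame(n); pickle.dump(f,open(n+"9.pkl","wb")); im=f["color"][:,:,::-1]
    if n=="side": im=cv2.resize(im[120:270,180:330],None,fx=4,fy=4,interpolation=cv2.INTER_CUBIC)
    cv2.imwrite(f"pics/{n}9.png",im)
E
python3 go.py 514 65.5 102 179
```

```text
t 9.37 pos [513.9  68.3 149.1] heading 179.09 q [ 0.13 -0.   -0.08  1.5   0.    0.15] F [ 0.7  0.1 -2.5] open 10.3
offset m [-0.0002 -0.0028  0.0471] turn [ 0.0002 -0.0007  0.0016]
```

View pics/side9.png

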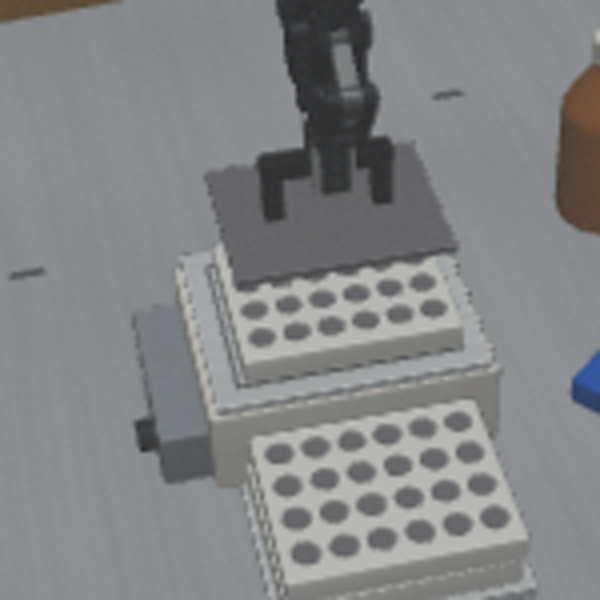

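View pics/wrist9.png

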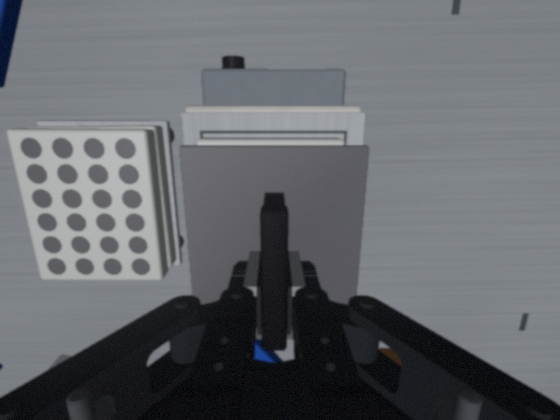

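```bash
python3 - <<'E'
from h import *;import pickle
g=pickle.load(open("side9.pkl","rb"))
A=lambda l:(np.array(l,float)+.5)/4-.5+[180,120]
P=cast(g,A([(207,172),(413,143),(457,245),(240,284)]),134);print(P.round(1),P.mean(0).round(1),[np.linalg.norm(P[i]-P[(i+1)%4]).round(1) for i in range(4)])
P=cast(g,A([(462,346),(246,381)]),64);print(P.round(1))
E
```

```text
[[456.8 118.4 134. ]
 [571.9 114.4 134. ]
 [569.9  21.7 134. ]
 [456.   21.  134. ]] [513.7  68.9 134. ] [np.float64(115.1), np.float64(92.7), np.float64(113.9), np.float64(97.4)]
[[573.4  20.1  64. ]
 [455.   24.3  64. ]]
```

>>> {"fn": "step_arm", "kwargs": {"turn": [[0,0,0],[0,0,0],[0,0,0],[0,0,0],[0,0,0]], "offset": [[0,-0.001,0.01],[0,-0.002,0.02],[0,-0.002,0.03],[0,-0.002,0.038],[0,-0.002,0.042]], "jaw": [255,255,255,255,255]}}

```text
time: 9.78
ee_pos: [513.3, 65.9, 105.3]
ee_rot: [-0.001, 0.008, 1.0, -0.0]
ft_force: [0.0, 0.4, -1.9]
opening: 10.7
```

>>> {"fn": "step_arm", "kwargs": {"turn": [[0,0,0],[0,0,0],[0,0,0],[0,0,0]], "offset": [[0,0,0.001],[0,0,0.002],[0,0,0.003],[0,0,0.003]], "jaw": [255,255,255,255]}}

```text
time: 10.12
ee_pos: [514.3, 65.7, 104.6]
ee_rot: [0.0, 0.008, 1.0, 0.0]
ft_force: [-0.1, 0.6, -1.5]
opening: 10.3
```

```bash
python3 go.py 514 66 102 179; python3 look.py 10; python3 go.py 514 66 102 179
```

```text
t 10.12 pos [514.3  65.7 104.6] heading 179.07 q [ 0.13  0.   -0.16  1.41 -0.    0.14] F [-0.1  0.6 -1.5] open 10.3
offset m [0.0003 0.0003 0.0026] turn [0.     0.0004 0.0012]
t 10.22 pos [514.4  65.7 104.8] heading 179.06 q [ 0.13  0.   -0.16  1.41  0.    0.14] F [ 0.4 -0.  -2.8] open 10.7
offset m [0.0004 0.0003 0.0028] turn [0.0001 0.0007 0.0011]
```

View pics/l10.png

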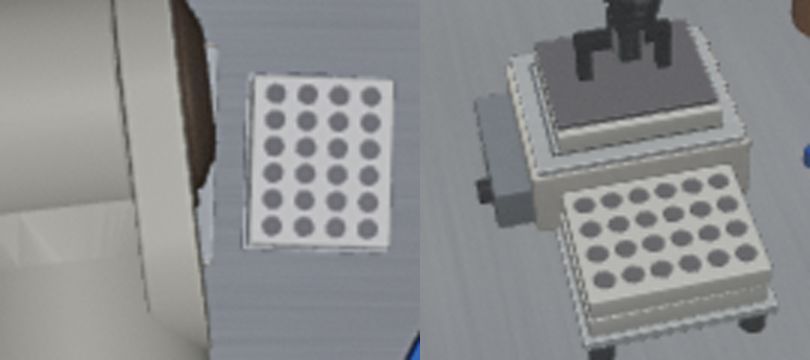

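>>> {"fn": "step_arm", "kwargs": {"turn": [[0,0,0],[0,0,0],[0,0,0],[0,0,0]], "offset": [[0,0,0.001],[0,0,0.002],[0,0,0.0025],[0,0,0.0025]], "jaw": [255,255,255,255]}}

```text
time: 10.55
ee_pos: [514.3, 65.7, 102.3]
ee_rot: [0.0, 0.008, 1.0, 0.0]
ft_force: [-0.9, -0.1, 1.4]
opening: 10.6
```

```bash
python3 go.py 514 66 102 179
```

```text
t 10.55 pos [514.3  65.7 102.3] heading 179.06 q [ 0.13  0.   -0.16  1.41 -0.    0.14] F [-0.9 -0.1  1.4] open 10.6
offset m [0.0003 0.0003 0.0003] turn [0.0001 0.0006 0.0011]
```

>>> {"fn": "step_arm", "kwargs": {"turn": [[0,0,0],[0,0,0]], "offset": [[0,0,0.0004],[0,0,0.0004]], "jaw": [255,255]}}

```text
time: 10.72
ee_pos: [514.3, 65.7, 102.3]
ee_rot: [0.0, 0.008, 1.0, 0.0]
ft_force: [-1.8, 0.2, 5.2]
opening: 10.5
```

>>> {"fn": "step_arm", "kwargs": {"turn": [[0,0,0],[0,0,0],[0,0,0],[0,0,0],[0,0,0]], "offset": [[0,0,0],[0,0,0],[0,0,0],[0,0,0],[0,0,0]], "jaw": [220,180,140,80,80]}}

```text
time: 11.13
ee_pos: [514.2, 65.7, 101.3]
ee_rot: [-0.0, 0.008, 1.0, -0.0]
ft_force: [-0.4, 0.7, 0.2]
opening: 58.2
```

>>> {"fn": "step_arm", "kwargs": {"turn": [[0,0,0],[0,0,0],[0,0,0],[0,0,0],[0,0,0]], "offset": [[0,0,0],[0,0,-0.01],[0,0,-0.03],[0,0,-0.06],[0,0,-0.1]], "jaw": [80,80,80,80,80]}}

```text
time: 11.55
ee_pos: [513.0, 65.6, 201.2]
ee_rot: [-0.002, 0.008, 1.0, -0.0]
ft_force: [0.9, -0.6, -0.3]
opening: 58.8
```

>>> {"fn": "step_arm", "kwargs": {"turn": [[0,0,0],[0,0,0],[0,0,0],[0,0,0],[0,0,0]], "offset": [[0,0.03,-0.02],[0,0.065,-0.03],[0,0.1,-0.03],[0,0.14,-0.03],[0,0.18,-0.03]], "jaw": [80,80,80,80,80]}}

```text
time: 11.97
ee_pos: [517.0, 247.3, 232.8]
ee_rot: [0.001, 0.009, 1.0, 0.0]
ft_force: [1.4, -0.7, -0.3]
opening: 58.7
```

>>> {"fn": "step_arm", "kwargs": {"turn": [[0,0,0],[0,0,0],[0,0,0],[0,0,0],[0,0,0]], "offset": [[-0.03,0,0],[0,0.03,0],[0,0.04,0],[0,0.04,0],[0,0.04,0]], "jaw": [80,80,80,80,80]}}

```text
time: 12.38
ee_pos: [517.7, 286.0, 232.1]
ee_rot: [0.0, 0.007, 1.0, 0.0]
ft_force: [0.0, -0.6, 0.7]
opening: 58.6
```

```bash
python3 look.py 11; python3 go.py 514 66 102 179
python3 - <<'E'
from bench import env
import cv2
for n in("top","side"):
    f=env.grab_frame(n); cv2.imwrite(f"pics/{n}11.png",f["color"][:,:,::-1])
E
```

```text
t 12.48 pos [518.  285.1 232.3] heading 179.05 q [ 0.5   0.19  0.29  1.67 -0.    0.52] F [-0.3 -0.8  0.5] open 58.7
offset m [ 0.0005 -0.2192  0.1302] turn [0.0003 0.001  0.0009]
```

View pics/l11.png

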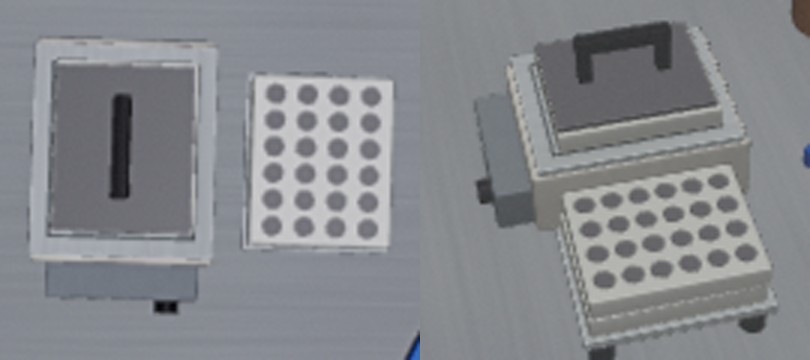

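View pics/top11.png

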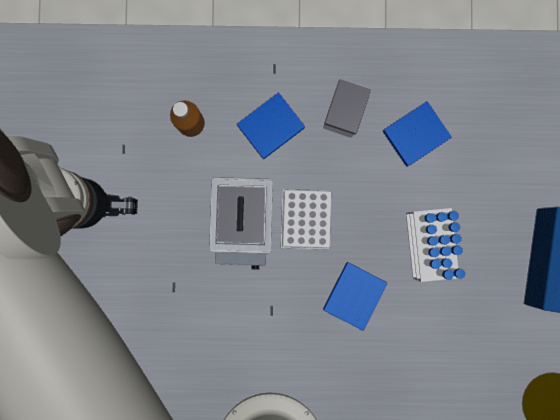

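The views show the lid on the tray within the outline, the lower trays in place and the arm clear. I'll make one numeric check and then hand in.

```bash
python3 - <<'E'
from bench import env
from meas import *
f=env.grab_frame("top"); g=cv2.cvtColor(f["color"],cv2.COLOR_RGB2GRAY)
wells(f,66,(278,336,186,252))
def rect(lo,hi,z,n):
    m=np.zeros_like(g); m[180:250,212:270]=((g[180:250,212:270]>=lo)&(g[180:250,212:270]<hi))*255
    c=max(cv2.findContours(m,cv2.RETR_EXTERNAL,cv2.CHAIN_APPROX_NONE)[0],key=cv2.contourArea)
    print(n,cv2.minAreaRect(cast(f,c[:,0],z)[:,:2].astype(np.float32)))
rect(0,60,124,"bar"); rect(0,125,87,"lid")
A=lambda l:(np.array(l,float)+.5)/3-.5+[200,165]
corners_report(f,A([(56,65),(197,68),(191,233),(51,232)]),87,"lid")
s=env.observe(); print(s["time"],s["ft_force"])
E
```

```text
wells 24 mean [505.2 -73.1] rect ((505.12994384765625, -73.08625793457031), (67.698974609375, 93.64911651611328), 88.74230194091797)
bar ((511.7581787109375, 65.40940856933594), (11.818977355957031, 66.21634674072266), 88.61782836914062)
lid ((510.0399475097656, 66.18315124511719), (101.43479919433594, 121.3947982788086), 88.9133529663086)
lid centre [511.   65.2] sides [97.7, 114.3, 96.5, 115.5] long-axis ang vs x [-0.76, -1.38]
12.6333 [ 0.54604849 -0.54433135  0.33254968]
```

```bash
python3 -c "
from bench import env
print(env.finish_job())"
```

```text
the job is handed in; nothing more can be done
None
```

I slid the top tray off its stack onto the warmer deck with the open fingers. I then gripped the lid by its bar, set it on the tray, let go, moved clear and handed the job in at about 12.6 s.

My last checks used the top camera, with the calibration good to about 2 mm:

| Item | Measured centre (x, y) in mm | Compared with | Offset |
|---|---|---|---|
| Tray (measured before the lid went on) | 513.2, 65.0 | deck at about 511, 66.5 | about 2 mm each way, square within 1° |
| Lid (bar and plate) | about 511.5, 65.4 | tray | about 2 mm, square within 1° |
| Middle tray | 505.2, −73.1 | no start reading of its own; the top tray above it was at 506.5, −72.0 | within 2 mm |

- **Lower trays and bystanders:** the pictures showed the lower trays, tube rack, bottle and tip box unmoved.
- **Robot:** the wrist force was near zero, with the arm about 220 mm from the lid.
- **Disagreement:** the side camera read y values 1 to 4 mm higher than the top camera. This is well inside the tolerances, and I went with the top view.
- **A failed call:** one move call was refused because its lists differed in length, and nothing moved.

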